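# Seat the proud grinder burr in its drive socket

### The arm

A 6-joint arm with a two-finger parallel gripper is mounted at the origin on a cart in front of the work surface, level with it; the furniture and walls round the work are solid. World frame = base frame: x ahead of the robot, y to its left, z up, the work surface at z = 0. Lengths are in m, angles in rad, forces in N, time in s.
With the tool pointing down it reaches from about 0.35 to 0.775 m from the base axis. Payload 7.3 kg.
Tool frame: the origin (TCP) lies between the finger pads; the fingertips stand 8 mm ahead of it and the grasp point (between the pads) lies 11 mm behind it; x points along the fingers, y is the direction in which the jaws open and shut, and the axes are right-handed (so a half turn about x gives the same grasp; the last joint's range is limited). The gripper opens to 92 mm and grips with 3 to 60 N. Pads are 19 mm wide; open, the fingers measure 130 mm over their backs; the gripper's body (75 mm by 190 mm) begins 47 mm behind the grasp point.
Start: joints at [-1.362, 0.342, 1.524, -0, 1.275, -0.146], TCP at [0.182, -0.492, 0.235] pointing down, gripper open.
Joint ranges: [-2.53, 2.53], [-0.77, 2.02], [0.04, 2.7], [-1, 4.14], [0.28, 2.66], [-3.11, 3.11]. Speed limits (rad/s): [2.57, 2.57, 3.14, 3.14, 3.14, 3.14].

### API

Orientations are given as a unit quaternion [x, y, z, w].
In Python, from rig import * gives the robot as it stands.
- The arm moves only by the tool apply_moves, never from a script. Its argument "targets" is one flat list of numbers, 5 for each row, row after row: the closure, from 0 (fully open) to 1 (shut), then the shift along the world's x, y, z in m, then the turn about the world's z in degrees. In form: [claw, x, y, z, twist, claw, x, y, z, twist, ...]. A call has exactly 10 rows; each row is the pose to reach, as a shift and turn from the pose measured when the call began; what a row does not reach only later rows make up. A row lasts 1/10 s, in which the tool goes at most 50 mm and 8.59 degrees, less where a joint would pass 70% of its speed; a pose out of reach is approached as far as the arm can. A call with a gripper value outside its range is refused whole. The fingers move at their own pace and stop on an object; the grip force is fixed at half the most. Time passes only in rows, so rows that repeat a pose let the fingers close, or fill a call up. It gives the time, the measured TCP pose, the force and the opening at its end, in the units of the state.
- get_state(): the state, without advancing time (a new reading comes with each control period).
- grab_frame(name): name is "side" or "top" or "wrist"; returns (picture, depth): 420x560x3 uint8, blue, green, red; 420x560 float32, m along the optical axis (not along the pixel's ray), 0 where there is no reading.
- camera_params(name): a dict with "mtx" (3x3 intrinsics, pixels), "view" (4x4, takes a point from world to camera coordinates). Camera axes: x right, y down, z forward; pixel columns grow to the right and rows downward; lengths in m; the calibration is good to about 2 mm. A picture is of the moment at which its call begins: read the wrist's pose just before it. camera_params takes no time and is no camera call; for the wrist camera it gives the pose at the moment of the call.
- close_job(): hands the job in, once; it reports no verdict.
The state is a dict: "time_s": time; "joints": joint angles; "joint_vel": joint speeds; "tau": joint torques, N m; "position": TCP position; "tcp_rot": TCP orientation; "force": force on the tool from outside, world axes, zero at the start; "ft_torque": the same for the moment, N m; "grip_width": finger opening in m.
Only numpy, scipy, OpenCV 4.12 (cv2) and the standard library are available. Lean on these libraries where they do the work, as an engineer would, in place of code of your own. Each camera call takes 0.05 s, during which the arm holds its last target. There are 200 camera calls.

### The job

One of the two burr inserts in the spice grinder's twin socket stand was put in askew: its four lugs ride on top of the socket's crown instead of lying in the notches. Take that burr by its wing and turn it, with only light pressure, until the lugs drop into the notches and it sits fully home like its neighbour; let go of it and leave the neighbour seated as it is.

Things in the scene. Friction and masses are not known exactly. Their poses are not given: they have to be found in the camera images.
- burr_proud: Loose 0.2 kg dark steel burr, askew in its socket. Round hub 48 mm wide, 41 high; cross of four lugs along its x and y (10 wide, reaching 42 from the axis, 26 to 34 above the origin); black wing on top to grip (48 along x, 14 thick along y, 36 to 80 above the origin). Origin: centre of the hub's underside, z up. Lugs lie on the crown, 20 to 45 degrees off the notches; any of the four ways round is right.
- burr_home: The neighbour, the same part with the same axes and origin, already fully home in the other socket: its lugs lie in the notches and its origin is 24 mm above the bench, where the proud one's is 36. To be left as it is.
- stand: Fixed grey slab 120 (x) by 260 (y) by 20 mm, origin under its centre on the bench. Two round metal sockets, axes 70 mm from the origin along +y and -y (either may hold the proud burr): 88 mm wide, bore 54 (burr has 3 mm play), crown top 62 above the bench, with four notches along the stand's x and y, 22 wide, floor 50 above the bench. Lugs enter within about 7 degrees.
Not all that is in view belongs to the job. Leave any red, turquoise or yellow look-alike of the burr_proud alone.

How it is judged:
By the outcome, as a careful person would: the job done as asked, in the order asked, and still so for the second after the job is handed in, with the robot touching nothing.
It also fails if it takes over 32 s, if anything falls off the work surface, if the arm or the gripper's body presses on something with over 40 N, if the wrist force passes 120 N, or if a joint passes its speed limit or range.

## Working session

There is one attempt and no reset: what is moved stays moved. The work goes in short steps, Python scripts to look and compute and a tool call to move; the robot and the scene stay as the last step left them, time stands still between calls to the robot, and variables do not carry over. Pictures are saved under pics/ and viewed, about 8 in all and at most 12, crops included, and the job is handed in when it is done.

Besides the shell and the picture viewer there is one more tool, called after "Call:" as name(argument=value, ...), one argument or row to a line, values as JSON. apply_moves: Moves the arm, as the interface text tells. Its arguments: {"type":"object","properties":{"targets":{"type":"array","items":{"type":"number"}}},"required":["targets"]}

```bash
mkdir -p pics
python3 - <<'E'
from rig import *
import cv2,numpy as np
s=get_state();print(s)
for n in("top","side"):
    im,d=grab_frame(n);c=camera_params(n);cv2.imwrite(f"pics/{n}0.png",im);np.savez(f"{n}0.npz",im=im,d=d,K=c["mtx"],V=c["view"]);print(n,np.round(c["mtx"],1).tolist(),np.round(c["view"],3).tolist())
E
```

```text
{'time_s': 0.0, 'joints': array([-1.36199590e+00,  3.42726065e-01,  1.52500076e+00, -6.76630239e-06,
        1.27541596e+00, -1.45994509e-01]), 'joint_vel': array([-0.00121441,  0.00017286, -0.00070212, -0.0008431 ,  0.00132726,
       -0.0005618 ]), 'tau': array([ 1.38332409e-03, -4.31236446e+01, -2.44214112e+01,  7.18524749e-02,
        5.59692469e-02, -1.51735298e-04]), 'position': array([ 0.18232324, -0.49190478,  0.2340489 ]), 'tcp_rot': array([-0.69598983, -0.12533043,  0.69602882, -0.124235  ]), 'force': array([-0.02398229,  0.22868783, -0.07011895]), 'ft_torque': array([-0.00423761, -0.01245346, -0.00172689]), 'grip_width': 0.09196554085538407}
top [[456.9, 0.0, 280.3], [0.0, 456.9, 214.9], [0.0, 0.0, 1.0]] [[-0.01, -1.0, 0.01, 0.122], [-0.997, 0.009, -0.081, 0.592], [0.081, -0.011, -0.997, 1.059], [0.0, 0.0, 0.0, 1.0]]
side [[380.4, 0.0, 278.9], [0.0, 380.4, 208.0], [0.0, 0.0, 1.0]] [[0.999, -0.051, 0.005, -0.574], [-0.021, -0.506, -0.862, 0.126], [0.046, 0.861, -0.506, 0.759], [0.0, 0.0, 0.0, 1.0]]
```

View pics/top0.png

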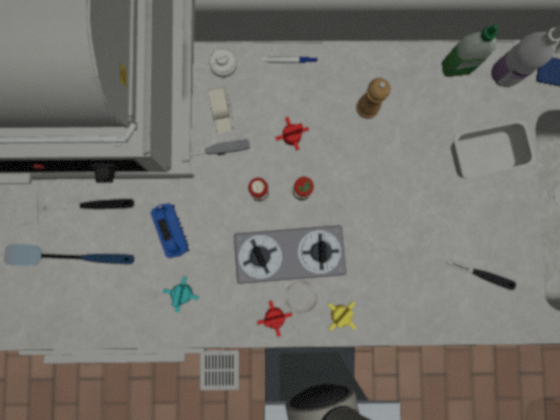

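View pics/side0.png

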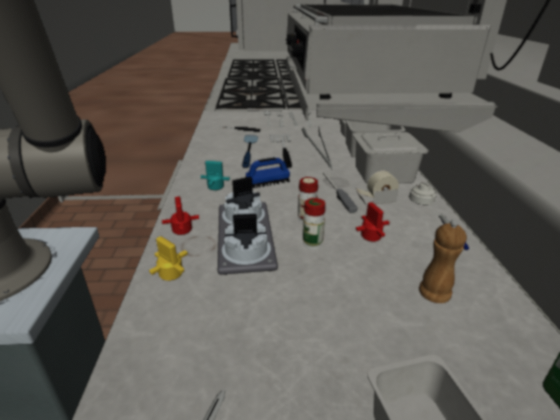

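The top view shows the stand at about (290,254), with the left burr at (260,256) apparently turned and the right one at (321,251) aligned. I'll measure next, with a zoomed crop.

```bash
cat > h.py <<'E'
import numpy as np,cv2
def load(n):
    z=np.load(n);return z["im"],z["d"],z["K"],z["V"]
def plane(uv,z,K,V):
    uv=np.atleast_2d(uv).astype(float);r=np.c_[uv,np.ones(len(uv))]@np.linalg.inv(K).T
    R=V[:3,:3];C=-R.T@V[:3,3];w=r@R
    return C+w*((z-C[2])/w[:,2])[:,None]
def cloud(d,K,V):
    v,u=np.indices(d.shape);p=np.stack([(u-K[0,2])/K[0,0]*d,(v-K[1,2])/K[1,1]*d,d],-1)
    return (p-V[:3,3])@V[:3,:3]
E
python3 - <<'E'
from h import *
im,d,K,V=load("top0.npz");P=cloud(d,K,V)
cv2.imwrite("pics/c.png",cv2.resize(im[215:295,225:355],None,fx=6,fy=6,interpolation=cv2.INTER_CUBIC))
r=np.zeros(d.shape,bool);r[215:295,225:355]=1
z=P[...,2]
m=(r&(z>.012)&(z<.3)&(d>0)).astype(np.uint8)
n,l,st,_=cv2.connectedComponentsWithStats(m);k=1+st[1:,4].argmax();m=(l==k)
sl=m&(z<.03)
print("stand px",m.sum(),"slab z",np.median(z[sl]))
rect=cv2.minAreaRect(P[m][:,:2].astype(np.float32)*1000);print("stand rect mm",rect)
# slab outline by ray onto z=.02
c=cv2.findContours(m.astype(np.uint8),0,1)[0][0][:,0]
print("outline rect",cv2.minAreaRect((plane(c,.02,K,V)[:,:2]*1000).astype(np.float32)))
g=im.max(-1)
for nm,x0,x1 in(("L",225,290),("R",290,355)):
    b=m.copy();b[:,:x0]=0;b[:,x1:]=0
    w=b&(z>.085)
    print(nm,"n",w.sum(),"ztop",np.percentile(z[w],[50,90,98]),"rect",cv2.minAreaRect((P[w][:,:2]*1000).astype(np.float32)))
    k=b&(g<75)&(z>.055);print(" lug z hist",np.histogram(z[k],bins=[.05,.055,.06,.065,.07,.075,.08,.09,.1,.11,.12,.13])[0])
E
```

```text
stand px 5520 slab z 0.020102139609879627
stand rect mm ((502.552734375, 95.11441802978516), (119.89484405517578, 260.0597229003906), 4.0339460372924805)
outline rect ((502.57269287109375, 95.34834289550781), (119.26595306396484, 258.55291748046875), 4.086028099060059)
L n 150 ztop [0.11510683 0.11754953 0.11918236] rect ((498.3609924316406, 164.32928466796875), (47.11716842651367, 14.045385360717773), 24.765195846557617)
 lug z hist [  0   0   0  19  65 105  18   1   2 138   0]
R n 149 ztop [0.10319299 0.10537945 0.1064105 ] rect ((507.4132995605469, 25.653564453125), (47.9310188293457, 14.306047439575195), 2.3809947967529297)
 lug z hist [  0  54  94  56  10   4   9  14 124   0   0]
```

View pics/c.png

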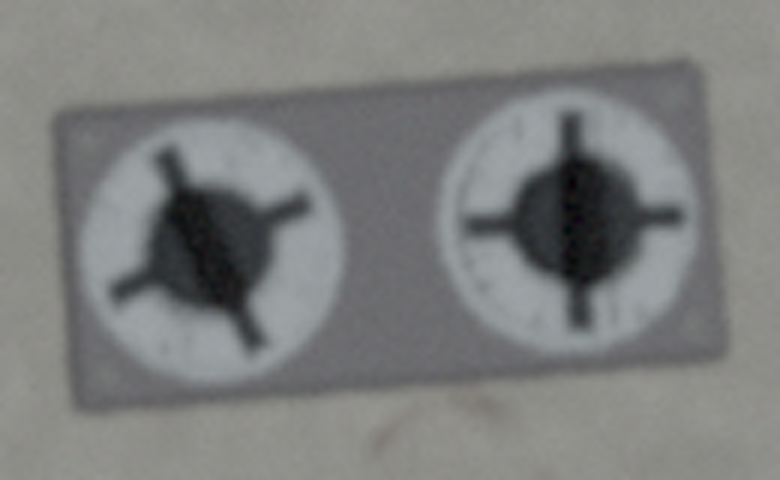

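The left (+y) burr is the proud one. Its wing top is 12 mm higher than its neighbour's, its yaw is about 24.8°, and the stand's yaw is about 4.05°. Turning it by about -20.7° should line it up.

Run:
```python
from rig import *
import numpy as np
from scipy.spatial.transform import Rotation as R
s=get_state();M=R.from_quat(s["tcp_rot"]).as_matrix();p=s["position"]
jy=np.degrees(np.arctan2(M[1,1],M[0,1]));print(M.round(3),"jaw yaw",jy,"need twist",(114.8-jy+90)%180-90, "shift",np.array([.4984,.1643,.13])-p)
```

```text
[[-0.     0.347 -0.938]
 [ 0.001 -0.938 -0.347]
 [-1.    -0.001 -0.   ]] jaw yaw -69.6734281432879 need twist 4.47342814328789 shift [ 0.31608037  0.65626327 -0.1041294 ]
```

Call:
apply_moves(
  targets=[0,0.02,0.042,0,0.5,0,0.04,0.083,0,1,0,0.06,0.125,0,1.5,0,0.08,0.166,0,2,0,0.1,0.208,0,2.5,0,0.12,0.249,0,3,0,0.14,0.291,0,3.5,0,0.16,0.332,0,4,0,0.18,0.374,0,4.5,0,0.2,0.415,0,4.5],
)

```text
time_s: 1.1
position: [0.3826, -0.075, 0.2341]
tcp_rot: [-0.691, -0.153, 0.691, -0.152]
force: [1.8, -1.8, 0.2]
grip_width: 0.0915
```

Run:
```python
from rig import *
import numpy as np
from scipy.spatial.transform import Rotation as R
s=get_state();M=R.from_quat(s["tcp_rot"]).as_matrix();p=s["position"]
print(s["time_s"],p,np.degrees(np.arctan2(M[1,1],M[0,1])),np.array([.4984,.1643,.2])-p)
```

```text
1.1 [ 0.38259531 -0.07503873  0.23411204] -65.16473653785322 [ 0.11580469  0.23933873 -0.03411204]
```

Call:
apply_moves(
  targets=[0,0.02,0.041,0,0,0,0.04,0.082,0,0,0,0.06,0.123,0,0,0,0.079,0.163,0,0,0,0.098,0.202,0,0,0,0.116,0.239,0,0,0,0.116,0.239,-0.02,0,0,0.116,0.239,-0.034,0,0,0.116,0.239,-0.034,0,0,0.116,0.239,-0.034,0],
)

```text
time_s: 2.1
position: [0.4985, 0.1639, 0.2001]
tcp_rot: [-0.69, -0.152, 0.691, -0.152]
force: [-0.7, 0.5, 1.0]
grip_width: 0.0918
```

```bash
cat > look.py <<'E'
from rig import *
from h import *
import sys
from scipy.spatial.transform import Rotation as R
s=get_state();M=R.from_quat(s["tcp_rot"]).as_matrix();p=s["position"]
print(s["time_s"],p.round(4),"jaw",np.degrees(np.arctan2(M[1,1],M[0,1])).round(2),"F",s["force"].round(1),s["ft_torque"].round(2),"w",s["grip_width"],"j",s["joints"].round(2))
c=camera_params("wrist");im,d=grab_frame("wrist");K,V=c["mtx"],c["view"]
cv2.imwrite(f"pics/{sys.argv[1]}.png",im);np.savez(sys.argv[1]+".npz",im=im,d=d,K=K,V=V)
P=cloud(d,K,V);lo,hi=float(sys.argv[2]),float(sys.argv[3])
w=((d>0)&(P[...,2]>lo)&(P[...,2]<hi)&(np.hypot(P[...,0]-.4984,P[...,1]-.1643)<.035)).astype(np.uint8)
if w.sum():print(w.sum(),np.median(P[w>0][:,2]),cv2.minAreaRect((P[w>0][:,:2]*1000).astype(np.float32)))
E
python3 look.py w1 .11 .125
```

```text
2.1 [0.4985 0.1639 0.2001] jaw -65.17 F [-0.7  0.5  1. ] [-0.01 -0.01 -0.  ] w 0.09182110693902988 j [0.17 0.37 1.58 0.   1.19 1.31]
950 0.11579916244402672 ((499.2762451171875, 165.55804443359375), (46.93577194213867, 13.948246002197266), 25.242656707763672)
```

View pics/w1.png

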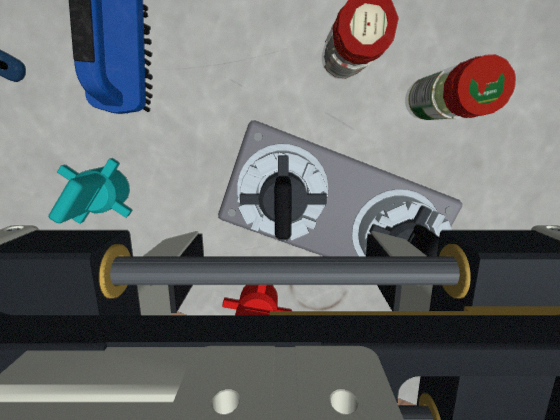

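The wrist view shows the wing upright at (283,208), parallel to the fingers and centred between them. I'll descend and grip.

Call:
apply_moves(
  targets=[0,0.0005,0.001,-0.03,0,0,0.0005,0.001,-0.06,0,0,0.0005,0.001,-0.085,0,0,0.0005,0.001,-0.1,0,0,0.0005,0.001,-0.108,0,0,0.0005,0.001,-0.108,0,1,0.0005,0.001,-0.108,0,1,0.0005,0.001,-0.108,0,1,0.0005,0.001,-0.108,0,1,0.0005,0.001,-0.108,0],
)

```text
time_s: 3.15
position: [0.4997, 0.1649, 0.0933]
tcp_rot: [0.691, 0.152, -0.69, 0.152]
force: [0.2, -0.7, 1.2]
grip_width: 0.0644
```

Call:
apply_moves(
  targets=[1,0,0,0,0,1,0,0,0,0,1,0,0,0,0,1,0,0,0,0,1,0,0,0,0,1,0,0,0,0,1,0,0,0,0,1,0,0,0,0,1,0,0,0,0,1,0,0,0,0],
)

```text
time_s: 4.15
position: [0.4996, 0.1649, 0.0933]
tcp_rot: [0.691, 0.152, -0.69, 0.151]
force: [0.3, 0.9, -0.1]
grip_width: 0.014
```

```bash
python3 look.py w2 .11 .125
```

```text
4.15 [0.4996 0.1649 0.0933] jaw -65.18 F [ 0.3  0.9 -0.1] [0.07 0.02 0.01] w 0.013973532529711613 j [0.17 0.5  1.71 0.   0.93 1.31]
1811 0.11578522998821467 ((501.76873779296875, 165.1438446044922), (42.573402404785156, 26.02898406982422), 26.51144027709961)
```

Call:
apply_moves(
  targets=[1,0,0,0,-3,1,0,0,0,-6,1,0,0,0,-9,1,-0.001,0,0,-12,1,-0.001,0,0,-15,1,-0.001,0,0,-18,1,-0.001,0,0,-20.7,1,-0.001,0,0,-20.7,1,-0.001,0,-0.002,-20.7,1,-0.001,0,-0.004,-20.7],
)

```text
time_s: 5.2
position: [0.4985, 0.1649, 0.089]
tcp_rot: [0.707, 0.026, -0.706, 0.025]
force: [0.2, -0.8, -2.5]
grip_width: 0.0139
```

```bash
python3 look.py w3 .11 .125
```

```text
5.2 [0.4985 0.1649 0.089 ] jaw -85.83 F [ 0.2 -0.8 -2.5] [ 0.07  0.04 -0.01] w 0.013894439663800282 j [0.17 0.51 1.72 0.   0.92 1.67]
1445 0.11174729002288447 ((500.7802734375, 166.8982391357422), (23.931455612182617, 41.645263671875), 82.61235046386719)
```

It went down 4 mm without resistance, so the lugs are entering. I'll lower the rest of the way.

Call:
apply_moves(
  targets=[1,0,0,-0.001,0,1,0,0,-0.002,0,1,0,0,-0.003,0,1,0,0,-0.004,0,1,0,0,-0.005,0,1,0,0,-0.006,0,1,0,0,-0.007,0,1,0,0,-0.0075,0,1,0,0,-0.008,0,1,0,0,-0.008,0],
)

```text
time_s: 6.25
position: [0.4983, 0.1649, 0.0812]
tcp_rot: [0.707, 0.026, -0.706, 0.025]
force: [-2.9, 0.0, 6.1]
grip_width: 0.0141
```

```bash
python3 look.py w4 .095 .125
```

```text
6.25 [0.4983 0.1649 0.0812] jaw -85.84 F [-2.9  0.   6.1] [-0.06  0.49 -0.02] w 0.014070008974261765 j [0.17 0.52 1.72 0.   0.9  1.67]
2301 0.10396056787587378 ((500.5158386230469, 162.50250244140625), (44.09648513793945, 26.51443862915039), 15.855184555053711)
```

The wing top is now at 104 mm, as it should be when home, with light contact of about 6 N. I'll release, retreat straight up and then swing back off to the side.

Call:
apply_moves(
  targets=[0,0,0,0,0,0,0,0,0,0,0,0,0,0,0,0,0,0,0,0,0,0,0,0,0,0,0,0,0,0,0,0,0,0,0,0,0,0,0,0,0,0,0,0,0,0,0,0,0,0],
)

```text
time_s: 7.3
position: [0.4983, 0.1649, 0.0813]
tcp_rot: [0.707, 0.026, -0.706, 0.025]
force: [0.0, 0.5, 0.6]
grip_width: 0.0886
```

Call:
apply_moves(
  targets=[0,0,0,0.01,0,0,0,0,0.03,0,0,0,0,0.06,0,0,0,0,0.1,0,0,0,0,0.14,0,0,-0.02,-0.04,0.16,0,0,-0.04,-0.08,0.16,0,0,-0.06,-0.12,0.16,0,0,-0.08,-0.16,0.16,0,0,-0.1,-0.2,0.16,0],
)

```text
time_s: 8.3
position: [0.3973, -0.0363, 0.2422]
tcp_rot: [0.708, 0.026, -0.706, 0.026]
force: [0.5, -2.1, -0.3]
grip_width: 0.0918
```

Call:
apply_moves(
  targets=[0,-0.02,-0.04,0,0,0,-0.04,-0.08,0,0,0,-0.06,-0.12,0,0,0,-0.08,-0.16,0,0,0,-0.1,-0.2,0,0,0,-0.12,-0.24,0,0,0,-0.12,-0.26,0,0,0,-0.12,-0.26,0,0,0,-0.12,-0.26,0,0,0,-0.12,-0.26,0,0],
)

```text
time_s: 9.3
position: [0.2775, -0.2952, 0.2423]
tcp_rot: [0.708, 0.027, -0.706, 0.026]
force: [0.4, 0.8, -0.4]
grip_width: 0.0918
```

Run:
```python
from rig import *
from h import *
im,d=grab_frame("top");c=camera_params("top");K,V=c["mtx"],c["view"];P=cloud(d,K,V);z=P[...,2]
cv2.imwrite("pics/c2.png",cv2.resize(im[205:305,215:365],None,fx=5,fy=5,interpolation=cv2.INTER_CUBIC))
for nm,c0 in(("L",(.4976,.165)),("R",(.5075,.0254))):
    w=(np.hypot(P[...,0]-c0[0],P[...,1]-c0[1])<.05)&(z>.085)&(d>0)
    print(nm,w.sum(),np.percentile(z[w],[50,90,98]),cv2.minAreaRect((P[w][:,:2]*1000).astype(np.float32)))
s=get_state();print(s["time_s"],s["position"],s["force"])
```

```text
L 144 [0.10303162 0.10575667 0.10686583] ((496.9975280761719, 163.74789428710938), (46.35805130004883, 13.942055702209473), 4.130892276763916)
R 148 [0.10289651 0.10562491 0.1071049 ] ((507.48193359375, 25.65029525756836), (47.8220100402832, 14.17822265625), 3.4956533908843994)
9.35 [ 0.27758259 -0.29516525  0.24237745] [-0.7074541   0.10821429 -0.92011769]
```

View pics/c2.png

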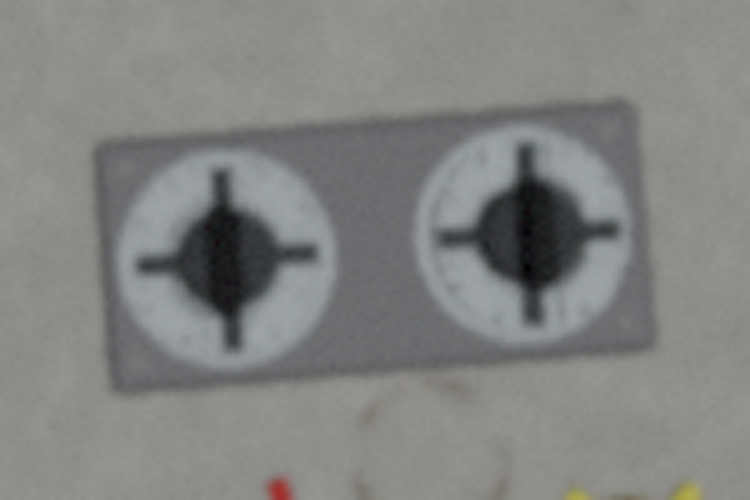

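Both burrs, at (226,258) and (530,232) in the crop, are aligned with the stand and at the same height. I'm handing in.

```bash
python3 -c "
from rig import *
print(close_job())"
```

```text
the job is handed in; nothing more can be done
None
```

The proud burr, in the +y socket, now sits home level with its neighbour, and the job is handed in at 9.35 s. I gripped it by the wing, turned it -20.7° and lowered it 12 mm into the notches with about 6 N of pressure. I then let go and moved the arm clear.

- **Seating:** both wing tops measured 103 mm above the bench at the end (median), so the turned burr is at the same height as the seated one.
- **Alignment:** its yaw is 4.1° against about 4.05° for the stand.
- **Neighbour:** it stayed within 0.1 mm of where it was. Its yaw read 2.4° before and 3.5° after, and I put that difference down to measuring noise.
- **Checks that disagreed:** while the burr was gripped, the wrist camera's wing outlines were spoiled because the fingers were in view. I relied only on the heights from those views, and none of the other checks failed.

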